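# Find the full pot by feel

## Task

Three identical closed pots with green labels and cream lids stand on the wooden board, filled to different levels that cannot be seen. Find by lifting which one is the heaviest; stand the two lighter ones upright on the black trivet for refilling, and finish holding the heaviest in the gripper, upright and still, with its underside at least 15 cm above the worktop: do not put it down or let it go. Leave the purple-capped jar on the board and the other things where they are.

Things in the scene. Friction and masses are not known exactly. Their poses are not given: they have to be found in the camera images.
- pot_a_mid (a point): First of three identical closed pots: round, 55 mm in diameter, 71 mm high, green label, cream lid, smooth rigid sides, to be gripped round the labelled body, 15 to 50 mm above the underside, where it is 52 mm wide. This point is its centre, half-way up (35.5 mm above its underside) on its upright axis z. It weighs between 0.13 and 0.6 kg, as do the other two; the heaviest outweighs the next by at least 0.17 kg. The letters say nothing about weight.
- pot_b_mid (a point): Second of the three identical pots; same point.
- pot_c_mid (a point): Third of the three identical pots; same point.
- purple_jar_mid (a point): Bystander among the pots on the board: small spice jar with a purple cap, 43 mm in diameter, 67 mm high; to be left where it stands. Point at its centre, 33.5 mm above its underside.
- board: Fixed square wooden board, 250 x 250 mm, top 18 mm above the worktop, origin under its centre, z up, x and y along its sides. The three pots and the purple-capped jar stand on it near the corners of a 125 mm square whose sides run along its x and y (each up to 10 mm off), so at least 50 mm is free between neighbours.
- trivet: Fixed round black openwork trivet, 238 mm in diameter, flat top 20 mm above the worktop, origin under its centre, z up. It holds three pots side by side.
- jar_red_lid: Bystander: dark jar with a red lid, 63 mm in diameter, 134 mm high; origin at its underside.
- honey_jar: Bystander: amber-brown jar with a black lid, 70 mm in diameter, 104 mm high; origin at its underside.
- pepper_mill: Bystander: turned wooden mill, 58 mm in diameter, 150 mm high; origin at its underside.
- mug: Bystander: white patterned mug, 95 mm high, 127 mm over its handle; origin at its underside.

How it is judged:
By the outcome, as a careful person would: the job done as asked, in the order asked, and still so for the second after the job is handed in, while the arm keeps its last pose, push and grip.
It also fails if it takes over 72 s, if anything falls off the work surface, if the arm or the gripper's body presses on something with over 40 N, if the wrist force passes 120 N, or if a joint passes its speed limit or range.

## Robot

A 6-joint arm with a two-finger parallel gripper is mounted at the origin on a cart in front of the work surface, level with it; the furniture and walls round the work are solid. World frame = base frame: x ahead of the robot, y to its left, z up, the work surface at z = 0. Lengths are in m, angles in rad, forces in N, time in s.
With the tool pointing down it reaches from about 0.225 to 0.875 m from the base axis. Payload 3.4 kg.
Tool frame: the origin (TCP) lies on the centre line of the jaws, within the pads' length; the fingertips stand 11 mm ahead of it and the grasp point (between the pads) lies 8 mm behind it; z points along the fingers, y is the line along which they close (so a half turn about z gives the same grasp; the last joint's range is limited). The gripper opens to 85 mm and grips with 20 to 120 N. Pads are 22 mm wide; open, the fingers measure 114 mm over their backs; the gripper's body (76 mm by 85 mm) begins 54 mm behind the grasp point. The pads swing forward as they close: fully open they stand 13 mm farther back than shut.
Start: joints at [1.191, 0.276, 1.505, -0, 1.361, -0.121], TCP at [0.147, 0.556, 0.242] pointing down, gripper open.
Joint ranges: [-2.89, 2.89], [-0.75, 2.08], [0.22, 2.7], [-1.18, 4.32], [0.11, 2.71], [-2.7, 2.7]. Speed limits (rad/s): [2.57, 2.57, 3.14, 3.14, 3.14, 3.14].

## Interface

Orientations are given as a unit quaternion [w, x, y, z].
In Python, from rig import manip, eyes, job gives the robot as it stands.
- The arm moves only by the tool drive_tool, never from a script. Its argument "rows" is a list of rows, each a list of 3 entries, a list of its own where there are three numbers: the turn, a rotation vector about the world's x, y, z in rad, then the shift along the world's x, y, z in cm, then the finger opening in cm, from 0 to 8.54. A call has 1 to 8 rows; each row shifts and turns the commanded pose from where the row before left it; what a row does not reach is not made up. A row lasts 1/8 s, in which the tool goes at most 62.5 mm and 10.7 degrees, less where a joint would pass 70% of its speed; a pose out of reach is approached as far as the arm can. A call is refused whole if a number of a shift passes 6.25 or a number of a turn 0.188, either way. A call with a gripper value outside its range is refused whole. The fingers move at their own pace and stop on an object; "force" is the grip in N (left out, the last holds). Time passes only in rows, so rows that do not move let the fingers close. It gives the time, the measured TCP pose, the force, the opening and the grip force at its end, in the units of the state.
- manip.get_state(): the state, without advancing time (a new reading comes with each control period).
- eyes.get_image(name): name is "scene" or "top" or "wrist"; returns the picture (420x560x3 uint8, red, green, blue); there is no depth.
- eyes.get_calibration(name): a dict with "camera_matrix" (3x3 intrinsics, pixels), "view" (4x4, takes a point from world to camera coordinates). Camera axes: x right, y up, looking along -z (the intrinsics and any distortion apply to the point x, -y, -z); pixel columns grow to the right and rows downward; lengths in m; the calibration is good to about 2 mm. A picture is of the moment at which its call begins: read the wrist's pose just before it. get_calibration takes no time and is no camera call; for the wrist camera it gives the pose at the moment of the call.
- job.sign_off(): hands the job in; it is judged then, once.
The state is a dict: "clock": time; "qpos": joint angles; "qd": joint speeds; "effort": joint torques, N m; "position": TCP position; "ee_rot": TCP orientation; "contact_force": force on the tool from outside, world axes, zero at the start; "moment": the same for the moment, N m; "width": finger opening in m; "gripper_force": force on a finger pad.
Only numpy, scipy, OpenCV 4.12 (cv2) and the standard library are available. Lean on these libraries where they do the work, as an engineer would, in place of code of your own. Each camera call takes 0.05 s, during which the arm holds its last target. There are 200 camera calls.

## Working session

There is one attempt and no reset: what is moved stays moved. The work goes in short steps, Python scripts to look and compute and a tool call to move; the robot and the scene stay as the last step left them, time stands still between calls to the robot, and variables do not carry over. Pictures are saved under pics/ and viewed, at most 10 in all, crops included, and the job is handed in when it is done.

Besides the shell and the picture viewer there is one more tool, called after ">>>" in YAML: its name, and indented under it one key for each argument. drive_tool: Moves the arm, as the interface text tells. Its arguments: {"type":"object","properties":{"rows":{"type":"array"},"force":{"type":"number"}},"required":["rows"]}

```bash
mkdir -p pics; python3 - <<'E'
from rig import manip, eyes
import cv2
s=manip.get_state(); print({k:s[k] for k in('clock','position','ee_rot','contact_force','width')})
for n in('scene','top'):
    c=eyes.get_calibration(n); print(n,c)
    cv2.imwrite(f'pics/{n}0.png',cv2.resize(eyes.get_image(n)[...,::-1],(800,600),interpolation=cv2.INTER_CUBIC))
E
```

```text
{'clock': 0.0, 'position': array([0.14696322, 0.55537888, 0.24143259]), 'ee_rot': array([-2.31833573e-04,  1.29038996e-01,  9.91639087e-01, -8.97546017e-04]), 'contact_force': array([-0.71012635, -0.48641398, -0.15107546]), 'width': 0.08510373196071493}
scene {'camera_matrix': array([[474.45896088,   0.        , 272.99901296],
       [  0.        , 474.45896088, 207.57666102],
       [  0.        ,   0.        ,   1.        ]]), 'view': array([[ 0.87557441, -0.48304223,  0.00629717, -0.46728437],
       [ 0.28084692,  0.51958979,  0.80693957, -0.17470953],
       [-0.39305783, -0.70476709,  0.59060044, -1.4927723 ],
       [ 0.        ,  0.        ,  0.        ,  1.        ]])}
top {'camera_matrix': array([[407.74231796,   0.        , 278.64705395],
       [  0.        , 407.74231796, 214.41661962],
       [  0.        ,   0.        ,   1.        ]]), 'view': array([[ 1.44902573e-01, -9.89445899e-01,  2.40945557e-04,
        -9.50453670e-02],
       [ 9.66964209e-01,  1.41661777e-01,  2.11924890e-01,
        -5.46009918e-01],
       [-2.09722346e-01, -3.04754762e-02,  9.77285927e-01,
        -1.18544758e+00],
       [ 0.00000000e+00,  0.00000000e+00,  0.00000000e+00,
         1.00000000e+00]])}
```

View pics/top0.png

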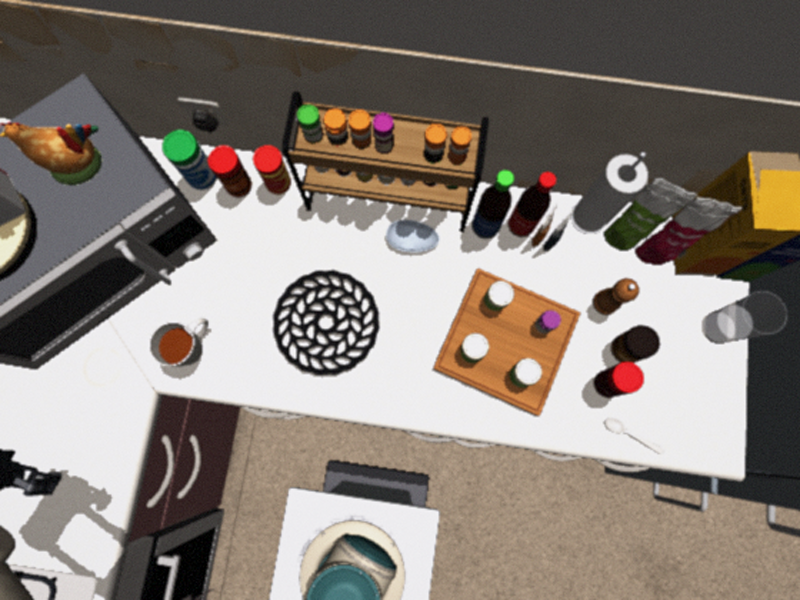

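View pics/scene0.png

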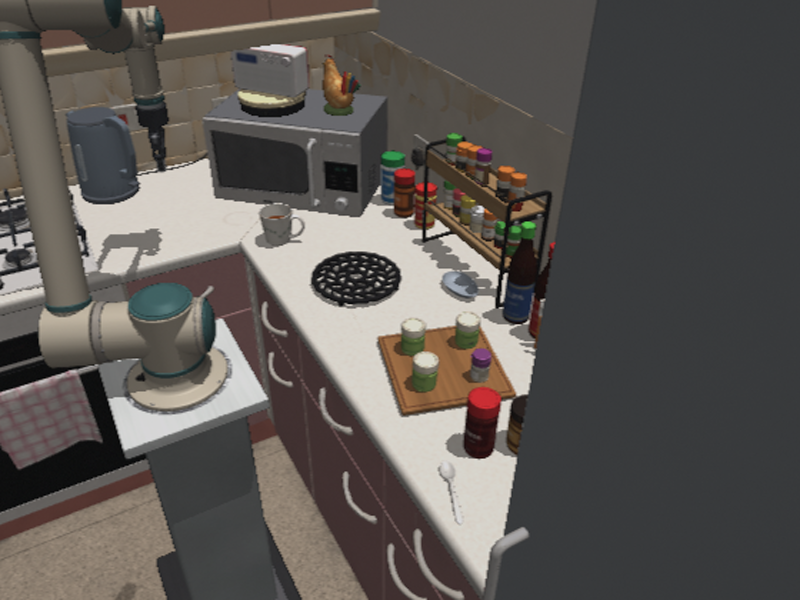

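The top view shows lids at about (501,294), (475,347) and (527,373), the purple cap at (550,320) and the trivet centre at (326,322). In the scene view the same lids are at (467,320), (413,325) and (426,362), with the trivet at (356,277).

```bash
cat > h.py <<'E'
import numpy as np, cv2
from rig import manip, eyes
def P(c): 
    V=np.diag([1,-1,-1])@c['view'][:3]
    return c['camera_matrix']@V
def tri(c1,p1,c2,p2):
    X=cv2.triangulatePoints(P(c1),P(c2),np.array(p1,float).reshape(2,1),np.array(p2,float).reshape(2,1)).ravel()
    return X[:3]/X[3]
def onz(c,p,z):
    M=P(c); H=np.c_[M[:,0],M[:,1],M[:,2]*z+M[:,3]]
    q=np.linalg.solve(H,[p[0],p[1],1]); return q[:2]/q[2]
def st():
    s=manip.get_state(); 
    for k in('clock','position','ee_rot','contact_force','width','gripper_force','qpos'): print(k,np.round(s[k],4))
E
python3 - <<'E'
from h import *
t,s=eyes.get_calibration('top'),eyes.get_calibration('scene')
f=lambda p:(np.array(p)+.5)*.7-.5
for n,a,b in[('P1',(501,294),(467,320)),('P2',(475,347),(413,325)),('P3',(527,373),(426,362)),('pur',(550,320),(482,354)),('triv',(326,322),(356,277))]:
    print(n,tri(t,f(a),s,f(b)).round(3),onz(t,f(a),.02 if n=='triv' else .085).round(3))
for c in[(478,270),(580,313),(540,413),(436,368)]: print(onz(t,f(c),.018).round(3))
for n,c,z in[('red',(628,376),.134),('honey',(643,341),.104),('mill',(627,289),.15),('mug',(175,345),.09),('rack',(468,228),.0),('spoon',(412,237),0),('rackTop',(475,200),.1)]: print(n,onz(t,f(c),z).round(3))
E
```

```text
P1 [ 0.606 -0.225  0.086] [ 0.606 -0.225]
P2 [ 0.488 -0.185  0.088] [ 0.487 -0.184]
P3 [ 0.452 -0.297  0.082] [ 0.449 -0.295]
pur [ 0.569 -0.334  0.083] [ 0.566 -0.332]
triv [0.507 0.138 0.015] [0.505 0.138]
[ 0.671 -0.178]
[ 0.606 -0.412]
[ 0.377 -0.345]
[ 0.44  -0.114]
red [ 0.465 -0.481]
honey [ 0.545 -0.518]
mill [ 0.636 -0.463]
mug [0.401 0.425]
rack [ 0.773 -0.145]
spoon [ 0.733 -0.021]
rackTop [ 0.801 -0.145]
```

>>> drive_tool:
  rows:
    - [[0,0,0],[2.1,-4.6,0],8.5]
    - [[0,0,0],[2.1,-4.6,0],8.5]
    - [[0,0,0],[2.1,-4.6,0],8.5]
    - [[0,0,0],[2.1,-4.6,0],8.5]
    - [[0,0,0],[2.1,-4.6,0],8.5]
    - [[0,0,0],[2.1,-4.6,0],8.5]
    - [[0,0,0],[2.1,-4.6,0],8.5]
    - [[0,0,0],[2.1,-4.6,0],8.5]
  force: 40

```text
clock: 1.1
position: [0.3154, 0.1863, 0.2422]
ee_rot: [0.0, 0.129, 0.992, 0.0]
contact_force: [1.7, -0.5, 0.5]
width: 0.0848
gripper_force: 0.0
```

>>> drive_tool:
  rows:
    - [[0,0,0],[2.1,-4.6,0],8.5]
    - [[0,0,0],[2.1,-4.6,0],8.5]
    - [[0,0,0],[2.1,-4.6,0],8.5]
    - [[0,0,0],[2.1,-4.6,0],8.5]
    - [[0,0,0],[2.1,-4.6,0],8.5]
    - [[0,0,0],[2.1,-4.6,0],8.5]
    - [[0,0,0],[2.1,-4.6,0],8.5]
    - [[0,0,0],[0,0,0],8.5]

```text
clock: 2.1
position: [0.4634, -0.1372, 0.2416]
ee_rot: [-0.0, 0.131, 0.991, -0.0]
contact_force: [0.3, 0.3, -0.2]
width: 0.0851
gripper_force: 0.0
```

```bash
python3 - <<'E'
from h import *
st(); c=eyes.get_calibration('wrist'); print(c)
cv2.imwrite('pics/w1.png',cv2.resize(eyes.get_image('wrist')[...,::-1],(800,600),interpolation=cv2.INTER_CUBIC))
np.savez('w1',**c)
E
```

```text
clock 2.1
position [ 0.4634 -0.1372  0.2416]
ee_rot [-0.000e+00  1.310e-01  9.914e-01 -4.000e-04]
contact_force [ 0.3488  0.3432 -0.1645]
width 0.0851
gripper_force 0.0
qpos [-4.3140e-01  1.3760e-01  1.6901e+00 -8.0000e-04  1.3137e+00 -1.7393e+00]
{'camera_matrix': array([[338.43751018,   0.        , 279.03585713],
       [  0.        , 338.43751018, 208.50863236],
       [  0.        ,   0.        ,   1.        ]]), 'view': array([[ 0.25861296,  0.96597767, -0.00254482,  0.01321617],
       [-0.92451682,  0.24674772, -0.29048961,  0.50030841],
       [-0.27997854,  0.07747711,  0.95687476, -0.23765823],
       [ 0.        ,  0.        ,  0.        ,  1.        ]])}
```

View pics/w1.png

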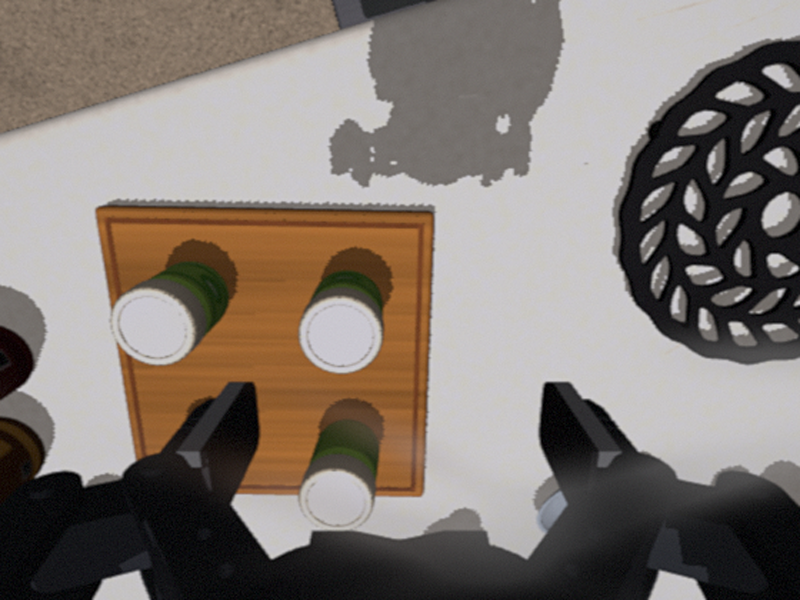

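The wrist view shows the lids: P2 at (341,333), P3 at (155,323), P1 at (338,494). The trivet's centre ring is at (785,213), and the jaws are lined up with the board.

```bash
python3 - <<'E'
from h import *
c=dict(np.load('w1.npz')); t=eyes.get_calibration('top')
f=lambda p:(np.array(p)+.5)*.7-.5
for n,a,b,z in[('P1',(338,494),(501,294),.089),('P2',(341,333),(475,347),.089),('P3',(155,323),(527,373),.089),('triv',(785,213),(326,322),.02)]:
    print(n,onz(c,f(a),z).round(4),onz(t,f(b),z).round(4),tri(c,f(a),t,f(b)).round(4))
E
```

```text
P1 [ 0.603 -0.219] [ 0.6052 -0.2246] [ 0.608  -0.2242  0.0808]
P2 [ 0.4884 -0.1818] [ 0.4862 -0.1839] [ 0.4864 -0.1826  0.0919]
P3 [ 0.4521 -0.292 ] [ 0.4486 -0.2947] [ 0.451  -0.2956  0.0833]
triv [0.5057 0.1398] [0.505  0.1379] [0.5045 0.1374 0.0232]
```

>>> drive_tool:
  rows:
    - [[0,0,0],[1.2,-2.2,0],8.5]
    - [[0,0,0],[1.2,-2.3,-2],8.5]
    - [[0,0,0],[0,0,-4],8.5]
    - [[0,0,0],[0,0,-4],8.5]
    - [[0,0,0],[0,0,-4],8.5]
    - [[0,0,0],[0,0,-3.5],8.5]
    - [[0,0,0],[0,0,-1.5],8.5]
    - [[0,0,0],[0,0,0],8.5]

```text
clock: 3.15
position: [0.486, -0.1788, 0.0519]
ee_rot: [-0.001, 0.129, 0.992, 0.0]
contact_force: [0.4, 0.4, 0.3]
width: 0.0848
gripper_force: 0.0
```

>>> drive_tool:
  rows:
    - [[0,0,0],[0,0,0],4.5]
    - [[0,0,0],[0,0,0],4.5]
    - [[0,0,0],[0,0,0],4.5]
    - [[0,0,0],[0,0,0],4.5]
    - [[0,0,0],[0,0,0],4.5]
    - [[0,0,0],[0,0,0],4.5]

```text
clock: 3.9
position: [0.4872, -0.1801, 0.0543]
ee_rot: [0.002, 0.129, 0.992, -0.001]
contact_force: [-1.8, -1.9, 5.0]
width: 0.0503
gripper_force: 41.1
```

>>> drive_tool:
  rows:
    - [[0,0,0],[0,0,1],4.5]
    - [[0,0,0],[0,0,2.5],4.5]
    - [[0,0,0],[0,0,1.5],4.5]
    - [[0,0,0],[0,0,0],4.5]
    - [[0,0,0],[0,0,0],4.5]
    - [[0,0,0],[0,0,0],4.5]
    - [[0,0,0],[0,0,0],4.5]

```text
clock: 4.78
position: [0.4858, -0.1789, 0.1016]
ee_rot: [-0.001, 0.129, 0.992, 0.0]
contact_force: [0.2, -0.8, -3.4]
width: 0.0502
gripper_force: 42.5
```

>>> drive_tool:
  rows:
    - [[0,0,0],[0,0,0],4.5]
    - [[0,0,0],[0,0,0],4.5]

```text
clock: 5.03
position: [0.4861, -0.1791, 0.1022]
ee_rot: [-0.0, 0.129, 0.992, 0.0]
contact_force: [-0.1, -1.0, -3.5]
width: 0.0498
gripper_force: 42.5
```

>>> drive_tool:
  rows:
    - [[0,0,0],[0,0,0],4.5]

```text
clock: 5.15
position: [0.4862, -0.1791, 0.1023]
ee_rot: [-0.0, 0.129, 0.992, 0.0]
contact_force: [0.0, -0.4, -2.8]
width: 0.05
gripper_force: 42.5
```

```bash
python3 - <<'E'
from h import *
st(); s=manip.get_state(); print(s['effort'],s['moment'])
E
```

```text
clock 5.15
position [ 0.4862 -0.1791  0.1023]
ee_rot [-0.000e+00  1.290e-01  9.916e-01  1.000e-04]
contact_force [ 0.0098 -0.3694 -2.7982]
width 0.05
gripper_force 42.4711
qpos [-4.8740e-01  3.1220e-01  1.8354e+00  1.0000e-04  9.9410e-01 -1.7995e+00]
[-7.92693772e-04 -4.02623212e+01 -2.05557096e+01  1.15849078e-03
 -6.33421689e-03  2.42926131e-05] [0.07676102 0.0027848  0.03268369]
```

>>> drive_tool:
  rows:
    - [[0,0,0],[0,0,-2],4.5]
    - [[0,0,0],[0,0,-1.8],4.5]
    - [[0,0,0],[0,0,-0.7],4.5]
    - [[0,0,0],[0,0,-0.3],4.5]
    - [[0,0,0],[0,0,0],4.5]
    - [[0,0,0],[0,0,0],4.5]

```text
clock: 5.9
position: [0.4867, -0.1794, 0.0549]
ee_rot: [0.001, 0.129, 0.992, -0.0]
contact_force: [0.1, -0.7, -2.5]
width: 0.0501
gripper_force: 42.5
```

>>> drive_tool:
  rows:
    - [[0,0,0],[0,0,0],8.5]
    - [[0,0,0],[0,0,0],8.5]
    - [[0,0,0],[0,0,0],8.5]
    - [[0,0,0],[0,0,0],8.5]
    - [[0,0,0],[0,0,0],8.5]

```text
clock: 6.52
position: [0.4862, -0.1791, 0.0544]
ee_rot: [0.0, 0.129, 0.992, 0.0]
contact_force: [0.6, 0.4, -0.2]
width: 0.0856
gripper_force: 0.0
```

>>> drive_tool:
  rows:
    - [[0,0,0],[0,0,4],8.5]
    - [[0,0,0],[0,0,5],8.5]
    - [[0,0,0],[-0.5,-1.3,2],8.5]
    - [[0,0,0],[-1,-3.3,0],8.5]
    - [[0,0,0],[-1,-3.4,0],8.5]
    - [[0,0,0],[-1,-3.3,0],8.5]
    - [[0,0,0],[0,0,0],8.5]
    - [[0,0,0],[0,0,-3],8.5]

```text
clock: 7.52
position: [0.4527, -0.2932, 0.1359]
ee_rot: [0.002, 0.13, 0.992, -0.001]
contact_force: [0.4, 0.1, 0.0]
width: 0.0852
gripper_force: 0.0
```

>>> drive_tool:
  rows:
    - [[0,0,0],[0,0,-3.5],8.5]
    - [[0,0,0],[0,0,-3.5],8.5]
    - [[0,0,0],[0,0,-1.2],8.5]
    - [[0,0,0],[0,0,0],8.5]
    - [[0,0,0],[0,0,0],4.5]
    - [[0,0,0],[0,0,0],4.5]
    - [[0,0,0],[0,0,0],4.5]
    - [[0,0,0],[0,0,0],4.5]

```text
clock: 8.52
position: [0.4521, -0.2935, 0.0542]
ee_rot: [0.001, 0.129, 0.992, -0.001]
contact_force: [-1.1, -1.7, 5.6]
width: 0.0494
gripper_force: 41.3
```

>>> drive_tool:
  rows:
    - [[0,0,0],[0,0,0],4.5]
    - [[0,0,0],[0,0,0],4.5]

```text
clock: 8.78
position: [0.4521, -0.2935, 0.0542]
ee_rot: [0.001, 0.129, 0.992, -0.001]
contact_force: [-1.0, -1.5, 5.2]
width: 0.0497
gripper_force: 41.3
```

>>> drive_tool:
  rows:
    - [[0,0,0],[0,0,1],4.5]
    - [[0,0,0],[0,0,2.5],4.5]
    - [[0,0,0],[0,0,1.5],4.5]
    - [[0,0,0],[0,0,0],4.5]
    - [[0,0,0],[0,0,0],4.5]
    - [[0,0,0],[0,0,0],4.5]
    - [[0,0,0],[0,0,0],4.5]

```text
clock: 9.65
position: [0.4508, -0.2918, 0.1016]
ee_rot: [-0.001, 0.129, 0.992, 0.0]
contact_force: [0.5, -0.4, -4.8]
width: 0.0492
gripper_force: 43.3
```

>>> drive_tool:
  rows:
    - [[0,0,0],[0,0,0],4.5]
    - [[0,0,0],[0,0,0],4.5]

```text
clock: 9.9
position: [0.4511, -0.2921, 0.1022]
ee_rot: [-0.0, 0.129, 0.992, 0.0]
contact_force: [0.6, 0.8, -5.8]
width: 0.0497
gripper_force: 43.3
```

>>> drive_tool:
  rows:
    - [[0,0,0],[0,0,0],4.5]

```text
clock: 10.02
position: [0.4512, -0.2921, 0.1023]
ee_rot: [0.0, 0.129, 0.992, 0.0]
contact_force: [0.0, -0.2, -4.7]
width: 0.0493
gripper_force: 43.3
```

>>> drive_tool:
  rows:
    - [[0,0,0],[0,0,-2],4.5]
    - [[0,0,0],[0,0,-1.8],4.5]
    - [[0,0,0],[0,0,-0.7],4.5]
    - [[0,0,0],[0,0,-0.3],4.5]
    - [[0,0,0],[0,0,0],4.5]
    - [[0,0,0],[0,0,0],4.5]

```text
clock: 10.78
position: [0.4516, -0.2925, 0.0549]
ee_rot: [0.001, 0.129, 0.992, -0.0]
contact_force: [0.7, 0.3, -4.9]
width: 0.0498
gripper_force: 43.2
```

>>> drive_tool:
  rows:
    - [[0,0,0],[0,0,0],8.5]
    - [[0,0,0],[0,0,0],8.5]
    - [[0,0,0],[0,0,0],8.5]
    - [[0,0,0],[0,0,0],8.5]
    - [[0,0,0],[0,0,0],8.5]
    - [[0,0,0],[0,0,4],8.5]
    - [[0,0,0],[0,0,5],8.5]
    - [[0,0,0],[0.6,0.3,2],8.5]

```text
clock: 11.78
position: [0.4582, -0.2902, 0.1674]
ee_rot: [0.002, 0.129, 0.992, -0.001]
contact_force: [-0.0, 0.1, -0.1]
width: 0.0853
gripper_force: 0.0
```

>>> drive_tool:
  rows:
    - [[0,0,0],[3.7,1.8,0],8.5]
    - [[0,0,0],[3.7,1.7,0],8.5]
    - [[0,0,0],[3.7,1.8,0],8.5]
    - [[0,0,0],[3.7,1.7,0],8.5]
    - [[0,0,0],[0,0,0],8.5]
    - [[0,0,0],[0,0,0],8.5]

```text
clock: 12.52
position: [0.6045, -0.219, 0.1639]
ee_rot: [-0.001, 0.129, 0.992, 0.0]
contact_force: [0.5, -0.1, 0.1]
width: 0.085
gripper_force: 0.0
```

```bash
python3 - <<'E'
from h import *
st(); c=eyes.get_calibration('wrist')
cv2.imwrite('pics/w2.png',cv2.resize(eyes.get_image('wrist')[...,::-1],(800,600),interpolation=cv2.INTER_CUBIC))
np.savez('w2',**c)
E
```

```text
clock 12.525
position [ 0.6045 -0.219   0.1639]
ee_rot [-8.000e-04  1.288e-01  9.917e-01  0.000e+00]
contact_force [ 0.5293 -0.14    0.0539]
width 0.085
gripper_force 0.0
qpos [-4.5550e-01  4.2650e-01  1.4721e+00 -5.0000e-04  1.2446e+00 -1.7678e+00]
```

View pics/w2.png

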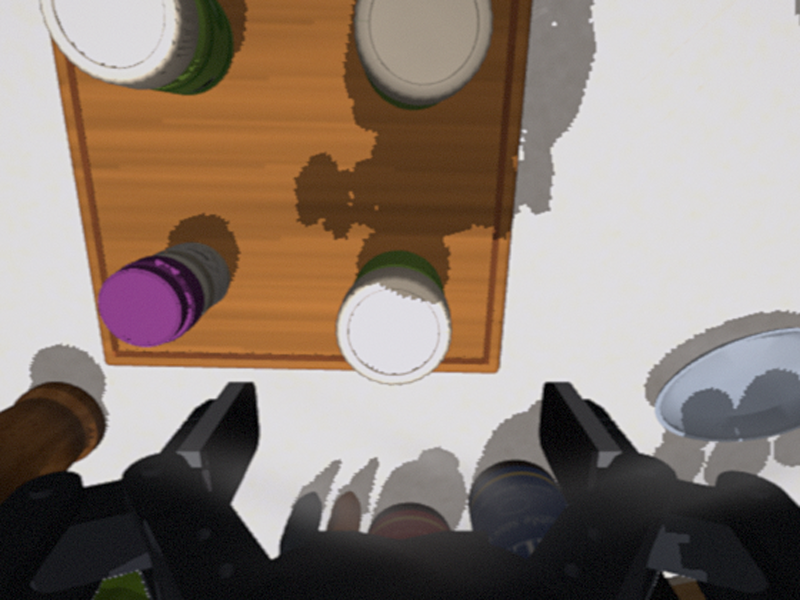

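P1's lid is at (394,327), centred between the fingers, and the purple cap is clear at (143,302).

```bash
python3 - <<'E'
from h import *
c=dict(np.load('w2.npz'))
f=lambda p:(np.array(p)+.5)*.7-.5
print(onz(c,f((394,328)),.089), onz(eyes.get_calibration('top'),f((489,232)),0))
E
```

```text
[ 0.60692548 -0.22202365] [ 0.77057758 -0.19430935]
```

>>> drive_tool:
  rows:
    - [[0,0,0],[0.1,-0.1,-3],8.5]
    - [[0,0,0],[0,0,-4],8.5]
    - [[0,0,0],[0,0,-3],8.5]
    - [[0,0,0],[0,0,-1.2],8.5]
    - [[0,0,0],[0,0,0],8.5]
    - [[0,0,0],[0,0,0],4.5]
    - [[0,0,0],[0,0,0],4.5]
    - [[0,0,0],[0,0,0],4.5]

```text
clock: 13.58
position: [0.6072, -0.2209, 0.0542]
ee_rot: [0.002, 0.129, 0.992, -0.001]
contact_force: [-1.6, -1.1, 5.2]
width: 0.0506
gripper_force: 42.1
```

>>> drive_tool:
  rows:
    - [[0,0,0],[0,0,0],4.5]
    - [[0,0,0],[0,0,0],4.5]
    - [[0,0,0],[0,0,0],4.5]

```text
clock: 13.95
position: [0.6072, -0.221, 0.0542]
ee_rot: [0.002, 0.129, 0.992, -0.001]
contact_force: [-0.7, -0.8, 6.7]
width: 0.0505
gripper_force: 42.2
```

>>> drive_tool:
  rows:
    - [[0,0,0],[0,0,1],4.5]
    - [[0,0,0],[0,0,2.5],4.5]
    - [[0,0,0],[0,0,1.5],4.5]
    - [[0,0,0],[0,0,0],4.5]
    - [[0,0,0],[0,0,0],4.5]
    - [[0,0,0],[0,0,0],4.5]
    - [[0,0,0],[0,0,0],4.5]

```text
clock: 14.82
position: [0.6058, -0.22, 0.1015]
ee_rot: [-0.001, 0.129, 0.992, 0.0]
contact_force: [0.0, -0.4, -1.7]
width: 0.0505
gripper_force: 42.2
```

>>> drive_tool:
  rows:
    - [[0,0,0],[0,0,0],4.5]
    - [[0,0,0],[0,0,0],4.5]

```text
clock: 15.08
position: [0.6061, -0.2201, 0.1022]
ee_rot: [-0.0, 0.129, 0.992, 0.0]
contact_force: [-0.2, -0.9, -2.3]
width: 0.0504
gripper_force: 42.2
```

>>> drive_tool:
  rows:
    - [[0,0,0],[0,0,0],4.5]

```text
clock: 15.2
position: [0.6062, -0.2201, 0.1023]
ee_rot: [-0.0, 0.129, 0.992, 0.0]
contact_force: [-0.2, 0.3, -1.6]
width: 0.0508
gripper_force: 42.2
```

P2 weighs about 0.33 kg, P3 about 0.52 kg and P1 about 0.19 kg, so P3 is the heaviest. I'm carrying P1 to the trivet.

>>> drive_tool:
  rows:
    - [[0,0,0],[0,0,3],4.5]
    - [[0,0,0],[0,0,3],4.5]
    - [[0,0,0],[-0.4,2.3,0],4.5]
    - [[0,0,0],[-0.7,4,0],4.5]
    - [[0,0,0],[-0.7,4.4,0],4.5]
    - [[0,0,0],[-0.7,4.4,0],4.5]
    - [[0,0,0],[-0.7,4.4,0],4.5]
    - [[0,0,0],[-0.7,4.4,0],4.5]

```text
clock: 16.2
position: [0.5648, 0.0217, 0.1608]
ee_rot: [-0.002, 0.129, 0.992, 0.0]
contact_force: [0.8, 0.7, -2.0]
width: 0.0504
gripper_force: 42.5
```

>>> drive_tool:
  rows:
    - [[0,0,0],[-0.7,4.4,0],4.5]
    - [[0,0,0],[-0.7,4.0,0],4.5]
    - [[0,0,0],[-0.5,2.3,0],4.5]
    - [[0,0,0],[0,0,-3],4.5]
    - [[0,0,0],[0,0,-4],4.5]
    - [[0,0,0],[0,0,-2],4.5]
    - [[0,0,0],[0,0,0],4.5]
    - [[0,0,0],[0,0,0],4.5]

```text
clock: 17.2
position: [0.5479, 0.1265, 0.0726]
ee_rot: [0.0, 0.129, 0.992, 0.0]
contact_force: [0.9, 0.7, -1.8]
width: 0.0504
gripper_force: 42.5
```

```bash
python3 - <<'E'
from h import *
st()
a=[cv2.resize(eyes.get_image('scene')[130:270,190:400,::-1],(600,400),interpolation=cv2.INTER_CUBIC)]
cv2.imwrite('pics/s3.png',a[0])
E
```

```text
clock 17.2
position [0.5479 0.1265 0.0726]
ee_rot [1.000e-04 1.288e-01 9.917e-01 2.000e-04]
contact_force [ 0.8923  0.681  -1.8413]
width 0.0504
gripper_force 42.506
qpos [ 1.0290e-01  4.0260e-01  1.7760e+00  4.0000e-04  9.6270e-01 -1.2098e+00]
```

View pics/s3.png

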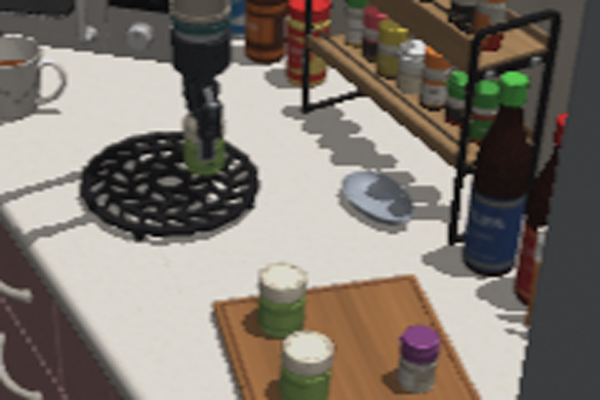

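P1 hangs upright over the far part of the trivet at (205,155), and the two other pots stand on the board. I'm lowering it.

>>> drive_tool:
  rows:
    - [[0,0,0],[0,0,-0.8],4.5]
    - [[0,0,0],[0,0,-0.5],4.5]
    - [[0,0,0],[0,0,-0.2],4.5]
    - [[0,0,0],[0,0,-0.15],4.5]
    - [[0,0,0],[0,0,0],4.5]
    - [[0,0,0],[0,0,0],4.5]

```text
clock: 18.0
position: [0.5481, 0.1258, 0.0563]
ee_rot: [0.0, 0.129, 0.992, -0.0]
contact_force: [-1.8, -0.9, 4.1]
width: 0.0506
gripper_force: 43.1
```

>>> drive_tool:
  rows:
    - [[0,0,0],[0,0,0],8.5]
    - [[0,0,0],[0,0,0],8.5]
    - [[0,0,0],[0,0,0],8.5]
    - [[0,0,0],[0,0,0],8.5]
    - [[0,0,0],[0,0,0],8.5]
    - [[0,0,0],[0,0,3.5],8.5]
    - [[0,0,0],[0,0,4.5],8.5]
    - [[0,0,0],[0,0,2.5],8.5]

```text
clock: 19.0
position: [0.5492, 0.126, 0.1632]
ee_rot: [0.002, 0.129, 0.992, 0.0]
contact_force: [0.9, 0.3, 0.2]
width: 0.085
gripper_force: 0.0
```

>>> drive_tool:
  rows:
    - [[0,0,0],[-0.5,-2.5,0],8.5]
    - [[0,0,0],[-0.9,-4.4,0],8.5]
    - [[0,0,0],[-0.9,-4.4,0],8.5]
    - [[0,0,0],[-0.9,-4.4,0],8.5]
    - [[0,0,0],[-0.9,-4.4,0],8.5]
    - [[0,0,0],[-0.9,-4.4,0],8.5]
    - [[0,0,0],[-0.9,-4.0,0],8.5]
    - [[0,0,0],[-0.2,-2.0,0],8.5]

```text
clock: 20.0
position: [0.4867, -0.1808, 0.1608]
ee_rot: [0.0, 0.13, 0.992, -0.0]
contact_force: [0.8, 1.2, -0.5]
width: 0.085
gripper_force: 0.0
```

>>> drive_tool:
  rows:
    - [[0,0,0],[0,0,0],8.5]

```text
clock: 20.12
position: [0.4873, -0.1799, 0.1608]
ee_rot: [0.0, 0.13, 0.991, 0.0]
contact_force: [0.2, 0.1, -0.0]
width: 0.0848
gripper_force: 0.0
```

```bash
python3 - <<'E'
from h import *
st()
a=cv2.resize(eyes.get_image('wrist')[...,::-1],(533,400)); b=cv2.resize(eyes.get_image('top')[150:310,180:430,::-1],(625,400))[:,:267]
cv2.imwrite('pics/wt4.png',np.hstack([a,b]))
E
```

```text
clock 20.125
position [ 0.4873 -0.1799  0.1608]
ee_rot [1.000e-04 1.302e-01 9.915e-01 3.000e-04]
contact_force [ 0.1569  0.1385 -0.0468]
width 0.0848
gripper_force 0.0
qpos [-4.8800e-01  2.5390e-01  1.7514e+00  7.0000e-04  1.1363e+00 -1.7980e+00]
```

View pics/wt4.png

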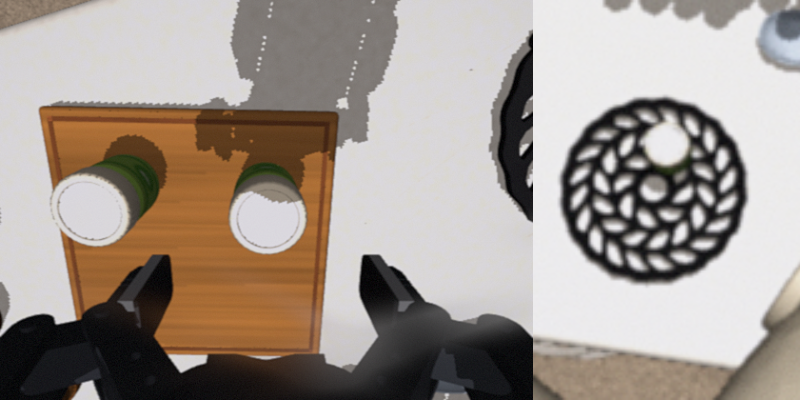

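P1 stands upright on the trivet, with its lid at (665,145) in the right half. P2 is centred below the jaws at (268,218), so I'm taking it.

>>> drive_tool:
  rows:
    - [[0,0,0],[0,0,-3],8.5]
    - [[0,0,0],[0,0,-4],8.5]
    - [[0,0,0],[0,0,-2.7],8.5]
    - [[0,0,0],[0,0,-1.1],8.5]
    - [[0,0,0],[0,0,0],8.5]
    - [[0,0,0],[0,0,0],4.5]
    - [[0,0,0],[0,0,0],4.5]
    - [[0,0,0],[0,0,0],4.5]

```text
clock: 21.22
position: [0.488, -0.1795, 0.0544]
ee_rot: [0.001, 0.129, 0.992, -0.0]
contact_force: [-1.1, 0.7, 5.2]
width: 0.0501
gripper_force: 41.3
```

>>> drive_tool:
  rows:
    - [[0,0,0],[0,0,0],4.5]
    - [[0,0,0],[0,0,0],4.5]
    - [[0,0,0],[0,0,0],4.5]
    - [[0,0,0],[0,0,1],4.5]
    - [[0,0,0],[0,0,3],4.5]
    - [[0,0,0],[0,0,4],4.5]
    - [[0,0,0],[0,0,3],4.5]
    - [[0,0,0],[0,0,0],4.5]

```text
clock: 22.22
position: [0.4886, -0.1799, 0.1654]
ee_rot: [0.003, 0.129, 0.992, -0.001]
contact_force: [0.2, -0.4, -2.0]
width: 0.0504
gripper_force: 42.5
```

>>> drive_tool:
  rows:
    - [[0,0,0],[0,0,0],4.5]
    - [[0,0,0],[0,0,0],4.5]
    - [[0,0,0],[0,0,0],4.5]

```text
clock: 22.6
position: [0.4866, -0.1788, 0.1616]
ee_rot: [-0.001, 0.129, 0.992, 0.0]
contact_force: [0.0, -0.6, -2.9]
width: 0.0504
gripper_force: 42.5
```

>>> drive_tool:
  rows:
    - [[0,0,0],[-0.2,2.5,0],4.5]
    - [[0,0,0],[-0.3,4.2,0],4.5]
    - [[0,0,0],[-0.3,4.7,0],4.5]
    - [[0,0,0],[-0.4,4.9,0],4.5]
    - [[0,0,0],[-0.4,4.9,0],4.5]
    - [[0,0,0],[-0.3,4.7,0],4.5]
    - [[0,0,0],[-0.3,4.3,0],4.5]
    - [[0,0,0],[-0.3,2.7,0],4.5]

```text
clock: 23.6
position: [0.4616, 0.1518, 0.1623]
ee_rot: [-0.0, 0.128, 0.992, 0.0]
contact_force: [-0.4, -0.2, -2.1]
width: 0.0503
gripper_force: 42.6
```

>>> drive_tool:
  rows:
    - [[0,0,0],[0,0,0],4.5]
    - [[0,0,0],[0,0,-3],4.5]
    - [[0,0,0],[0,0,-4],4.5]
    - [[0,0,0],[0,0,-2],4.5]
    - [[0,0,0],[0,0,-1],4.5]
    - [[0,0,0],[0,0,0],4.5]
    - [[0,0,0],[0,0,0],4.5]

```text
clock: 24.48
position: [0.4631, 0.1498, 0.0636]
ee_rot: [0.001, 0.129, 0.992, 0.0]
contact_force: [0.2, -0.1, -1.5]
width: 0.05
gripper_force: 42.6
```

>>> drive_tool:
  rows:
    - [[0,0,0],[0,0,-0.4],4.5]
    - [[0,0,0],[0,0,-0.2],4.5]
    - [[0,0,0],[0,0,-0.1],4.5]
    - [[0,0,0],[0,0,0],4.5]
    - [[0,0,0],[0,0,0],4.5]

```text
clock: 25.1
position: [0.4622, 0.1499, 0.0564]
ee_rot: [0.0, 0.129, 0.992, 0.0]
contact_force: [-2.2, -0.2, 6.2]
width: 0.0504
gripper_force: 43.5
```

>>> drive_tool:
  rows:
    - [[0,0,0],[0,0,0],8.5]
    - [[0,0,0],[0,0,0],8.5]
    - [[0,0,0],[0,0,0],8.5]
    - [[0,0,0],[0,0,0],8.5]
    - [[0,0,0],[0,0,0],8.5]
    - [[0,0,0],[0,0,3.5],8.5]
    - [[0,0,0],[0,0,4.5],8.5]
    - [[0,0,0],[0,0,2.5],8.5]

```text
clock: 26.1
position: [0.4631, 0.15, 0.163]
ee_rot: [0.002, 0.129, 0.992, 0.001]
contact_force: [0.5, 0.2, 0.1]
width: 0.0852
gripper_force: 0.0
```

>>> drive_tool:
  rows:
    - [[0,0,0],[-0.1,-2.2,0],8.5]
    - [[0,0,0],[-0.1,-4.4,0],8.5]
    - [[0,0,0],[-0.1,-4.4,0],8.5]
    - [[0,0,0],[-0.1,-4.4,0],8.5]
    - [[0,0,0],[-0.1,-4.4,0],8.5]
    - [[0,0,0],[-0.1,-4.4,0],8.5]
    - [[0,0,0],[-0.1,-4.4,0],8.5]
    - [[0,0,0],[-0.1,-4.4,0],8.5]

```text
clock: 27.1
position: [0.4539, -0.1816, 0.1609]
ee_rot: [0.0, 0.129, 0.992, 0.0]
contact_force: [-0.2, 0.6, -0.5]
width: 0.0851
gripper_force: 0.0
```

>>> drive_tool:
  rows:
    - [[0,0,0],[-0.1,-4.4,0],8.5]
    - [[0,0,0],[-0.1,-4.4,0],8.5]
    - [[0,0,0],[0,-2.2,0],8.5]
    - [[0,0,0],[0,0,0],8.5]
    - [[0,0,0],[0,0,0],8.5]

```text
clock: 27.72
position: [0.4519, -0.2885, 0.1606]
ee_rot: [-0.0, 0.129, 0.992, 0.001]
contact_force: [0.2, 0.9, -0.3]
width: 0.0849
gripper_force: 0.0
```

```bash
python3 - <<'E'
from h import *
st()
a=cv2.resize(eyes.get_image('wrist')[...,::-1],(533,400)); b=cv2.resize(eyes.get_image('top')[150:310,180:430,::-1],(625,400))[:,:267]
cv2.imwrite('pics/wt5.png',np.hstack([a,b]))
E
```

```text
clock 27.725
position [ 0.4519 -0.2885  0.1606]
ee_rot [-5.000e-04  1.288e-01  9.917e-01  9.000e-04]
contact_force [ 0.1643  0.8546 -0.35  ]
width 0.0849
gripper_force 0.0
qpos [-6.9860e-01  2.7850e-01  1.7159e+00  1.0000e-03  1.1490e+00 -2.0116e+00]
```

View pics/wt5.png

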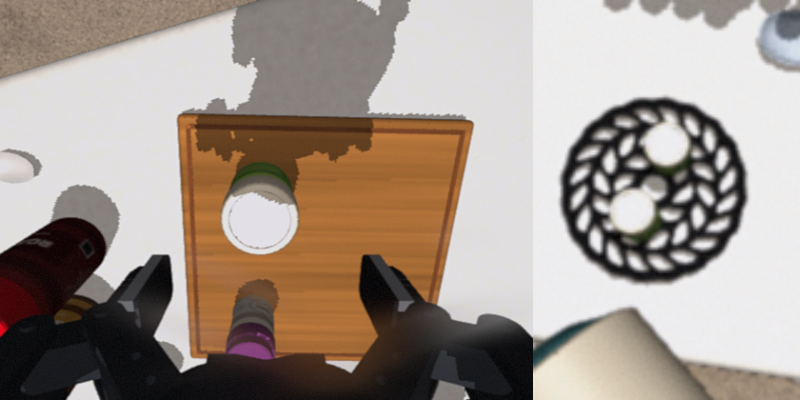

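Both lighter pots stand upright on the trivet, with lids at (665,145) and (635,212). P3 is below the jaws at (260,220), and the jaws need to go about 3 mm further toward -y.

>>> drive_tool:
  rows:
    - [[0,0,0],[0,-0.35,-3],8.5]
    - [[0,0,0],[0,0,-4],8.5]
    - [[0,0,0],[0,0,-2.7],8.5]
    - [[0,0,0],[0,0,-1.1],8.5]
    - [[0,0,0],[0,0,0],8.5]
    - [[0,0,0],[0,0,0],4.5]
    - [[0,0,0],[0,0,0],4.5]
    - [[0,0,0],[0,0,0],4.5]

```text
clock: 28.82
position: [0.453, -0.2938, 0.0544]
ee_rot: [0.001, 0.129, 0.992, -0.0]
contact_force: [0.3, 2.2, 5.8]
width: 0.0497
gripper_force: 41.1
```

>>> drive_tool:
  rows:
    - [[0,0,0],[0,0,0],4.5]
    - [[0,0,0],[0,0,0],4.5]
    - [[0,0,0],[0,0,0],4.5]
    - [[0,0,0],[0,0,1],4.5]
    - [[0,0,0],[0,0,3],4.5]
    - [[0,0,0],[0,0,4],4.5]
    - [[0,0,0],[0,0,4],4.5]
    - [[0,0,0],[0,0,4],4.5]

```text
clock: 29.82
position: [0.4514, -0.2932, 0.2139]
ee_rot: [-0.001, 0.129, 0.992, 0.0]
contact_force: [-0.0, -0.5, -5.0]
width: 0.0494
gripper_force: 43.5
```

>>> drive_tool:
  rows:
    - [[0,0,0],[0,0,2.5],4.5]
    - [[0,0,0],[0,0,1],4.5]
    - [[0,0,0],[0,0,0],4.5]
    - [[0,0,0],[0,0,0],4.5]
    - [[0,0,0],[0,0,0],4.5]
    - [[0,0,0],[0,0,0],4.5]
    - [[0,0,0],[0,0,0],4.5]
    - [[0,0,0],[0,0,0],4.5]

```text
clock: 30.82
position: [0.4522, -0.2936, 0.2478]
ee_rot: [-0.0, 0.129, 0.992, 0.0]
contact_force: [0.2, 0.2, -5.2]
width: 0.0495
gripper_force: 43.5
```

```bash
python3 - <<'E'
from h import *
st()
cv2.imwrite('pics/s6.png',cv2.resize(eyes.get_image('scene')[90:340,190:420,::-1],(552,600),interpolation=cv2.INTER_CUBIC))
E
```

```text
clock 30.825
position [ 0.4522 -0.2936  0.2478]
ee_rot [-1.000e-04  1.290e-01  9.916e-01  1.000e-04]
contact_force [ 0.2032  0.2419 -5.2267]
width 0.0495
gripper_force 43.4585
qpos [-0.7051  0.2188  1.5704  0.      1.3525 -2.0171]
```

View pics/s6.png

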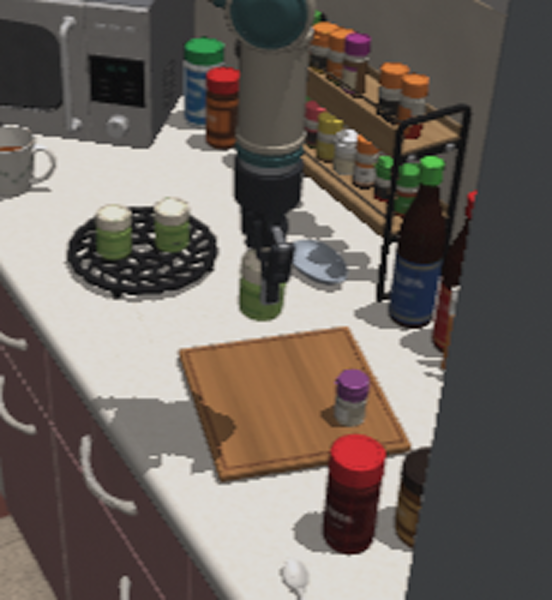

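The two lighter pots stand upright on the trivet at (113,230) and (172,225). The heaviest is held upright at (262,285), with its underside about 21 cm up, and the purple-capped jar is still on the board.

```bash
python3 -c "
from rig import job
print(job.sign_off())"
```

```text
the job is handed in; nothing more can be done
None
```

The job is handed in: the heaviest pot (about 0.52 kg, against 0.33 and 0.19 kg) is held upright and still, about 21 cm above the worktop; the two lighter pots stand upright on the trivet, and the purple-capped jar is still on the board.

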